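# Snap the orange-sealed lid onto the pan in its cradle

### The job

Put the steel lid with the orange seal onto the open pan in the cradle and push it straight down until both white spring hooks have clicked over its ends and it lies flat and fully home on the pan's rim, then let go. Leave the lid with the blue seal where it lies.

Things in the scene. Friction and masses are not known exactly. Their poses are not given: they have to be found in the camera images.
- orange_lid_mid (a point): Lid to fit: flat steel, orange seal round its edge, 176 mm (its x) by 108 (y) by 8 thick, 180 g, flat on the bench. A black upright fin handle in its middle, 60 mm long along x, 14 thick along y (grip across this), spans 8 to 45 mm above the lid's underside. The point is at the lid's centre, 22 mm above its underside; z up. Fits either way round.
- blue_lid_mid (a point): Another lid of the same shape with a blue seal, lying flat on the bench; point and axes as for the orange one. To be left alone.
- cradle: Grey base plate 250 x 130 x 10 mm fixed to the bench, holding an open steel pan: rim 176 mm along the cradle's x, 108 along y, rim top 70 mm above the bench. At each x end of the pan a white spring hook 40 mm wide stands up to 120 mm above the bench. Origin on the bench under the pan's centre, z up. A lid goes on with its x along the cradle's x.
- seat (a point): Where a seated lid's point comes: over the pan's centre, 92 mm above the bench (lid underside at 70), axes as the cradle's. The hooks' sloped inner faces start 13 mm outside the lid's ends and end 7 mm over them; the catch is 2.5 mm above a seated lid. Pushing down spreads the hooks (about 12 N in all) till they spring back over both ends and centre the lid along x.
Not all that is in view belongs to the job. What is shaped like the part that bears orange_lid_mid but green is not meant.

How it is judged (in metres and radians):
On the way:
1. the orange-sealed lid is pressed down by the gripper between the hooks (pushed, not dropped in) (horizontal distance between orange_lid_mid and cradle below 0.02 m and z of orange_lid_mid in the frame of cradle below 0.115 m and (contact force between orange_lid and the fingers above 3 N or contact force between orange_lid and the arm above 3 N)), for 0.05 s.
At the end, for the whole second after the job is handed in: The orange-sealed lid lies at rest on the pan's rim, caught under both hooks: its height within 2.5 mm of fully home and level within 2 degrees, within 15 mm of the middle across the pan, within 5 mm along it (where the hooks themselves centre it) and within 10 degrees of the pan's direction (z of orange_lid_mid in the frame of cradle between 0.089 and 0.0945 m and x of orange_lid_mid in the frame of cradle between -0.005 and 0.005 m and y of orange_lid_mid in the frame of cradle between -0.015 and 0.015 m and angle between the x axis of orange_lid_mid and the x axis of cradle, either way round below 0.18 rad and angle between orange_lid_mid's own z axis and vertical below 0.035 rad and linear speed of orange_lid below 0.02 m/s); the robot touches nothing.
It fails at once if the blue-sealed lid is moved by more than 25 mm (distance of blue_lid_mid from where it was at the start of the episode above 0.025 m).
It also fails if it takes over 42 s, if anything falls off the work surface, if the arm or the gripper's body presses on something with over 40 N, if the wrist force passes 120 N, or if a joint passes its speed limit or range.

### The arm

A 6-joint arm with a two-finger parallel gripper is mounted at the origin on the work surface. World frame = base frame: x ahead of the robot, y to its left, z up, the work surface at z = 0. Lengths are in mm, angles in rad, forces in N, time in s.
With the tool pointing down it reaches from about 400 to 825 mm from the base axis. Payload 7 kg.
Tool frame: the origin (TCP) lies at the centre of the arm's flange, where the gripper is bolted on; the fingertips stand 173 mm ahead of it and the grasp point (between the pads) lies 155 mm ahead of it; z points along the fingers, y is the line along which they close (so a half turn about z gives the same grasp; the last joint's range is limited). The gripper opens to 85 mm and grips with 20 to 120 N. Pads are 22 mm wide; open, the fingers measure 114 mm over their backs; the gripper's body (76 mm by 85 mm) begins 54 mm behind the grasp point. The pads swing forward as they close: fully open they stand 13 mm farther back than shut.
Start: joints at [1.436, 0.359, 0.012, 0, -1.224, -0.288], TCP at [276.969, 615.536, 404.702] pointing down, gripper open.
Joint ranges: [-3.07, 3.07], [-1.43, 2.12], [-1.02, 1.25], [-3.03, 1.67], [-3.05, -0], [-3.03, 3.03]. Speed limits (rad/s): [2.39, 2.39, 3.01, 3.14, 3.14, 3.14].

### API

Orientations are given as a unit quaternion [w, x, y, z].
In Python, from station import r gives the robot as it stands. Calls block until the motion is done:
- r.goto(position, orientation): joint-space move of the TCP to a pose.
- r.move_l(position, attitude=None, feed=150, contact_N=None): straight line of the TCP; attitude=None keeps the orientation; feed is the mean speed in mm/s. With contact_N (N) it stops when the force on the tool has changed by that much, and returns True; else False.
- r.goto_joints(angles): joint-space move.
- r.gripper_to(opening, newtons=None): finger opening in mm; newtons is the grip in N (None keeps the last); returns when the fingers have stopped.
- r.wait(seconds).
- r.ik(position, orientation): joint angles nearest the present ones, or None.
- r.get_state(): the state.
- r.capture(name): name is "scene" or "top" or "wrist"; returns a dict with "image" (400x640x3 uint8, blue, green, red), "fov_y" (degrees; the focal length in pixels is half the picture's height over the tangent of half this angle, whatever the lens; pixels are square), "cx", "cy" (the principal point, pixels), "k1" (the pictures are not rectified: a ray, as slopes to the right and down, at radius r is drawn at 1 + k1 r^2 times it, then the intrinsics apply), "R" (3x3) and "t" (3): a world point X has camera coordinates R X + t; the wrist camera has in their place "hand_eye" (4x4, takes a point from camera to tool coordinates, whose origin is the TCP and whose axes are the flange's). Camera axes: x right, y down, z forward; pixel columns grow to the right and rows downward; lengths in mm; the calibration is good to about 2 mm. A picture is of the moment at which its call begins: read the wrist's pose just before it. There is no depth.
A pose or a line that the arm cannot do raises r.PlanningError and nothing moves.
- r.hand_in(): hands the job in; it is judged then, once.
The state is a dict: "time": time; "joint_pos": joint angles; "joint_vel": joint speeds; "joint_torque": joint torques, N m; "tool_pos": TCP position; "ee_rot": TCP orientation; "wrist_force": force on the tool from outside, world axes, zero at the start; "wrist_torque": the same for the moment, N m; "finger_gap": finger opening in mm; "grasp_force": force on a finger pad.
Only numpy, scipy, OpenCV 4.12 (cv2) and the standard library are available. Lean on these libraries where they do the work, as an engineer would, in place of code of your own. Each camera call takes 0.05 s, during which the arm holds its last target. There are 200 camera calls.

## Working session

There is one attempt and no reset: what is moved stays moved. The work goes in short steps, each a Python script; the robot and the scene stay as the last script left them, time stands still between calls to the robot, and variables do not carry over. Pictures are saved under pics/ and viewed, at most 10 in all, crops included, and the job is handed in when it is done.

```bash
mkdir -p pics; ls; cat > h.py <<'E'
import numpy as np, cv2
from station import r
from scipy.spatial.transform import Rotation as Ro
def cap(n):
    s=r.get_state(); c=r.capture(n)
    f=c["image"].shape[0]/2/np.tan(np.radians(c["fov_y"])/2)
    c["K"]=np.array([[f,0,c["cx"]],[0,f,c["cy"]],[0,0,1.]])
    if "hand_eye" in c and c.get("hand_eye") is not None:
        q=s["ee_rot"]; T=np.eye(4); T[:3,:3]=Ro.from_quat([q[1],q[2],q[3],q[0]]).as_matrix(); T[:3,3]=s["tool_pos"]
        W=T@np.array(c["hand_eye"]); c["A"]=W[:3,:3]; c["o"]=W[:3,3]
    else:
        R=np.array(c["R"]); c["A"]=R.T; c["o"]=-R.T@np.array(c["t"])
    return c
def rays(c,uv):
    uv=np.array(uv,float).reshape(-1,1,2)
    p=cv2.undistortPointsIter(uv,c["K"],np.array([c["k1"],0,0,0.]),None,None,(3,50,1e-9)).reshape(-1,2)
    return np.c_[p,np.ones(len(p))]@c["A"].T
def plane(c,uv,z):
    d=rays(c,uv); return c["o"]+d*((z-c["o"][2])/d[:,2])[:,None]
def tri(c1,u1,c2,u2):
    a=rays(c1,[u1])[0];b=rays(c2,[u2])[0]
    s=np.linalg.lstsq(np.c_[a,-b],c2["o"]-c1["o"],rcond=None)[0]
    p=c1["o"]+s[0]*a;q=c2["o"]+s[1]*b
    return (p+q)/2,np.linalg.norm(p-q)
def down(yaw):  # tool z down, tool x at yaw
    q=(Ro.from_euler('z',yaw)*Ro.from_euler('x',np.pi)).as_quat(); return [q[3],q[0],q[1],q[2]]
E
python3 - <<'E'
from h import *
print(r.get_state())
for n in("top","scene","wrist"):
    c=cap(n); cv2.imwrite(f"pics/{n}0.png",c["image"]); print(n,c["o"],c["A"][:,2],c["K"][0,0],c["k1"])
E
```

```text
pics
{'time': 0.0, 'joint_pos': array([ 1.43607629e+00,  3.59397212e-01,  1.10697328e-02, -3.65898340e-04,
       -1.22413099e+00, -2.88092035e-01]), 'joint_vel': array([ 0.0024255 ,  0.00041009, -0.00069503,  0.00055851, -0.00067339,
       -0.00047445]), 'joint_torque': array([-3.14329527e-04, -5.83322525e+01,  2.93417197e+01,  6.93664536e+00,
       -6.14844859e-03,  1.14361299e-05]), 'tool_pos': array([276.89314434, 615.37661982, 403.75866787]), 'ee_rot': array([ 8.41806843e-04,  9.77723419e-01, -2.09895680e-01, -1.07839363e-04]), 'wrist_force': array([-0.33416759, -0.60580224, -0.14991223]), 'wrist_torque': array([ 0.0038191 , -0.00212836, -0.01952505]), 'grasp_force': 0.0, 'finger_gap': 85.36704825237659}
top [ 292.63081049   -3.55212907 1066.61703002] [ 0.13926076 -0.02410177 -0.9899624 ] 458.96487741546736 -0.06803143927999314
scene [1139.25876506 -415.77115011  860.63818591] [-0.63779207  0.35599745 -0.68299861] 408.2349095267391 -0.06900257543138538
wrist [346.08070691 584.43185459 372.963878  ] [-0.27255195  0.12109037 -0.95449073] 332.20811959038565 -0.020400849313163615
```

View pics/top0.png

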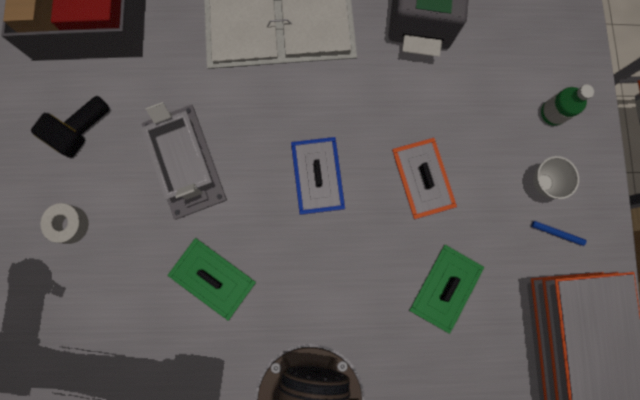

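View pics/scene0.png

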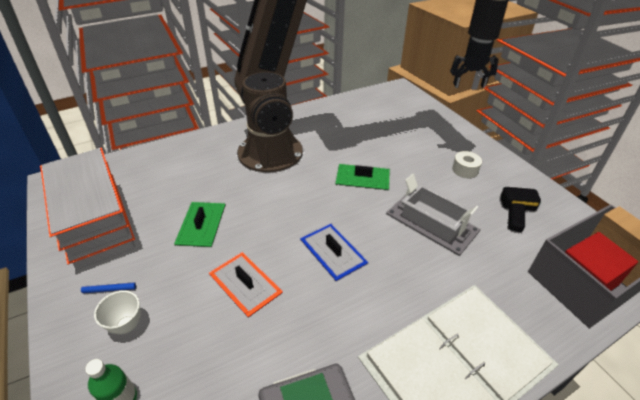

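The top view shows the orange-sealed lid at (425,178), the blue-sealed lid at (318,176), two green decoys at (212,279) and (447,288), and the cradle at (183,162) with white hooks. The orange-edged stack at (600,330) isn't a lid. The lid at (425,178) fits the description: steel, orange seal, black fin. I'll get rough positions and confirm it in a close crop.

```bash
cat >> h.py <<'E'
def orange(img):
    hsv=cv2.cvtColor(img,cv2.COLOR_BGR2HSV); return cv2.inRange(hsv,(3,130,90),(18,255,255))
def outer(m,near):
    cs,_=cv2.findContours(cv2.morphologyEx(m,cv2.MORPH_CLOSE,np.ones((5,5))),cv2.RETR_EXTERNAL,cv2.CHAIN_APPROX_NONE)
    cs=[c for c in cs if cv2.contourArea(c)>500]
    return min(cs,key=lambda c:np.linalg.norm(c.reshape(-1,2).mean(0)-near))
def rect(P):  # centre, size, yaw of long axis
    (cx,cy),(w,h),a=cv2.minAreaRect(np.float32(P[:,:2]))
    if w<h: w,h,a=h,w,a+90
    return (cx,cy),(w,h),(np.radians(a)+np.pi/2)%np.pi-np.pi/2
E
python3 - <<'E'
from h import *
c=cap("top")
k=outer(orange(c["image"]),(425,178)); L=rect(plane(c,k,4)); print("lid",L)
print("cradle corners z10",plane(c,[(143,124),(189,107),(225,200),(177,217)],10))
print("blue",plane(c,[(318,176)],10))
# two wrist views over the lid
x,y=L[0]; w=c
for i,(dx,dy) in enumerate([(-70,0),(-10,50)]):
    yaw=L[2]
    q=down(yaw)
    try: r.goto([x+dx,y+dy,360],q)
    except r.PlanningError as e: print("fail",e); q=down(yaw+np.pi); r.goto([x+dx,y+dy,360],q)
    r.wait(.3)
    c=cap("wrist"); np.save(f"w{i}.npy",c,allow_pickle=True); cv2.imwrite(f"pics/lid{i}.png",c["image"])
    print(c["o"],r.get_state()["joint_pos"],r.get_state()["time"])
cv2.imwrite("pics/lids.png",np.hstack([cv2.resize(np.load(f"w{i}.npy",allow_pickle=True).item()["image"],(400,250)) for i in(0,1)]))
E
```

```text
lid ((499.4795837402344, -283.877197265625), (175.25637817382812, 107.81307220458984), np.float64(0.2558258342503177))
cradle corners z10 [[641.04677357 384.01642634  10.        ]
 [680.89025998 274.13639232  10.        ]
 [453.19783041 185.4782066   10.        ]
 [415.57515469 296.73289581  10.        ]]
blue [[505.89564641 -31.98396375  10.        ]]
[ 503.0937018  -264.07326807  329.05945765] [-2.02031375e-01  1.30674973e-01 -4.01876625e-01  4.34376549e-05
 -1.03827239e+00  2.02886049e+00] 3.7417
[ 562.38942572 -214.83213405  329.22077326] [-8.53790114e-02  1.75847283e-01 -3.45943308e-01 -4.90493711e-06
 -1.04877892e+00  1.91105118e+00] 4.5
```

View pics/lid0.png

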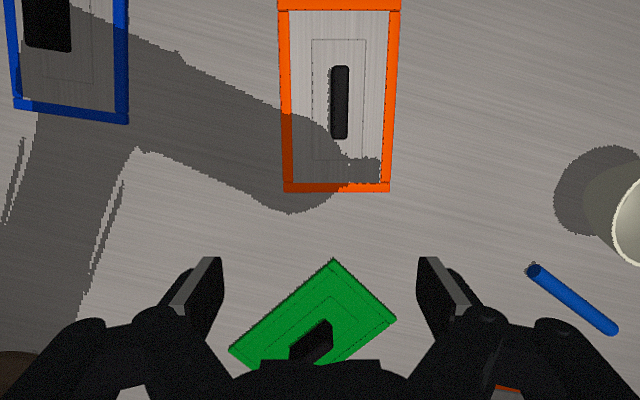

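View pics/lid1.png

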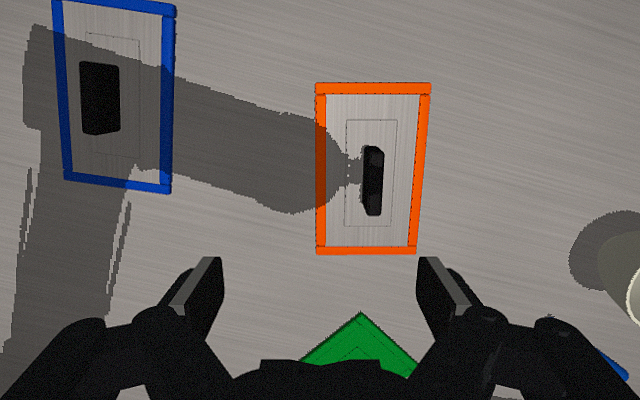

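The lid shown at (340,95) and (373,168) is steel with an orange seal round its edge and a black fin, so it is the target. Blue is to its left and green below. Next I'll work out its height and pose, then look at the cradle from two places.

```bash
python3 - <<'E'
from h import *
C=[np.load(f"w{i}.npy",allow_pickle=True).item() for i in(0,1)]
B=[]
for c,n in zip(C,[(340,95),(373,168)]):
    k=outer(orange(c["image"]),n); b=cv2.boxPoints(cv2.minAreaRect(k)); 
    q=cv2.approxPolyDP(k,12,True).reshape(-1,2); print(q.tolist()); B.append(q)
    print(rect(plane(c,k,8)), rect(plane(c,k,4)))
    img=c["image"]; m=(img.max(2)<45).astype(np.uint8); 
    x,y,w,h=cv2.boundingRect(k); mm=np.zeros_like(m); mm[y+12:y+h-12,x+14:x+w-14]=1; kk=outer(m*mm,n) 
    P=kk.reshape(-1,2); print("fin",cv2.boundingRect(kk)); 
    print(rect(plane(c,kk,45)))
yaw=.37;cx,cy=548,285
d=np.array([np.cos(yaw),np.sin(yaw)]);e=np.array([-d[1],d[0]])
for i,s in enumerate((-50,50)):
    p=np.array([cx,cy])-60*d+s*e
    r.goto([*p,430],down(yaw)); r.wait(.3)
    c=cap("wrist"); np.save(f"c{i}.npy",c,allow_pickle=True); cv2.imwrite(f"pics/cr{i}.png",c["image"]); print(c["o"],r.get_state()["time"],r.get_state()["joint_pos"][5])
E
```

```text
[[277, 0], [284, 192], [388, 192], [400, 0]]
((498.6990661621094, -282.23553466796875), (172.27537536621094, 107.39686584472656), np.float64(0.2560388372032536)) ((498.6443786621094, -282.46173095703125), (174.4222869873047, 108.73451232910156), np.float64(0.25603163002355345))
fin (330, 66, 19, 73)
((499.76617431640625, -281.2959289550781), (57.28976821899414, 14.599194526672363), np.float64(0.25509929061543035))
[[315, 83], [316, 254], [414, 254], [431, 84]]
((500.139404296875, -281.64453125), (174.6517791748047, 107.36199951171875), np.float64(0.2560388372032536)) ((499.3642578125, -282.4765625), (176.82666015625, 108.69892120361328), np.float64(0.2560387872689831))
fin (362, 146, 22, 69)
((502.53106689453125, -278.5100402832031), (61.9929313659668, 17.801502227783203), np.float64(0.2567750514418492))
[581.13838614 243.92730177 399.01473248] 6.525 1.185844113242157
[545.11358606 336.99252128 399.17326207] 7.3583 1.0163216983064582
```

View pics/cr0.png

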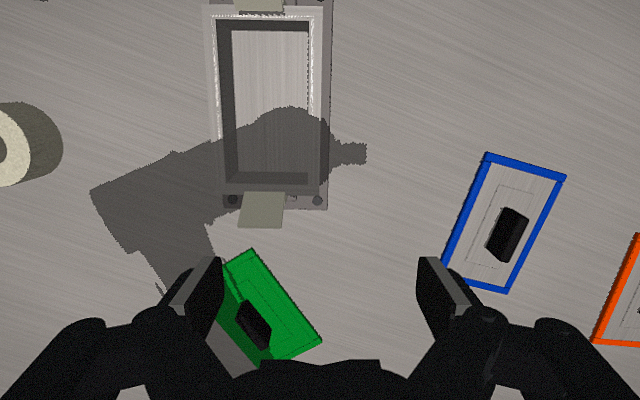

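View pics/cr1.png

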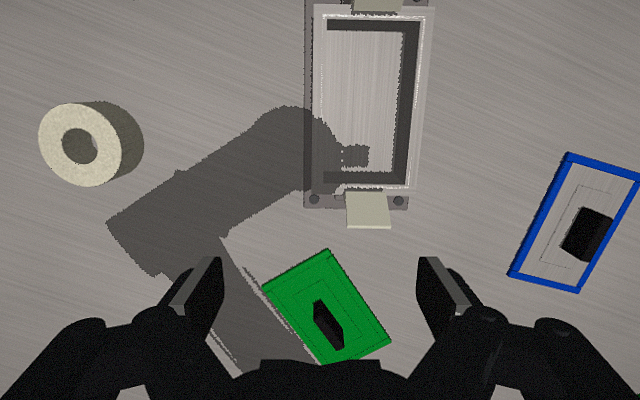

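Both cradle views show the pan: opening (232–308, 28–185) in cr0 and (322–415, 20–187) in cr1, with white hooks at (262,210) and (368,210). The far end is cut off, so I'll shift 60 mm forward, retake the views, and make enlarged crops to read the rim corners.

```bash
python3 - <<'E'
from h import *
C=[np.load(f"w{i}.npy",allow_pickle=True).item() for i in(0,1)]
for a,b in(((284,192),(316,254)),((388,192),(414,254))): print("lid corner",tri(C[0],a,C[1],b))
yaw=.37;cx,cy=548,285
d=np.array([np.cos(yaw),np.sin(yaw)]);e=np.array([-d[1],d[0]])
out=[]
for i,(f,s) in enumerate(((-5,-45),(-5,65))):
    p=np.array([cx,cy])+f*d+s*e
    r.goto([*p,420],down(yaw)); r.wait(.3)
    c=cap("wrist"); np.save(f"c{i}.npy",c,allow_pickle=True); cv2.imwrite(f"pics/cr{i}b.png",c["image"]); print(c["o"],r.get_state()["time"])
    u0=170 if i==0 else 280
    out.append(cv2.resize(c["image"][10:310,u0:u0+200],(400,600),interpolation=cv2.INTER_CUBIC))
cv2.imwrite("pics/crops.png",np.hstack(out))
E
```

```text
lid corner (array([ 400.73008338, -253.05103779,    4.15109236]), np.float64(0.4583815917626397))
lid corner (array([ 428.04666749, -355.29915266,    5.78589914]), np.float64(0.334661086194544))
[629.83613215 269.82240237 389.52485976] 8.225
[590.96773704 370.80777554 389.21381331] 9.0917
```

View pics/crops.png

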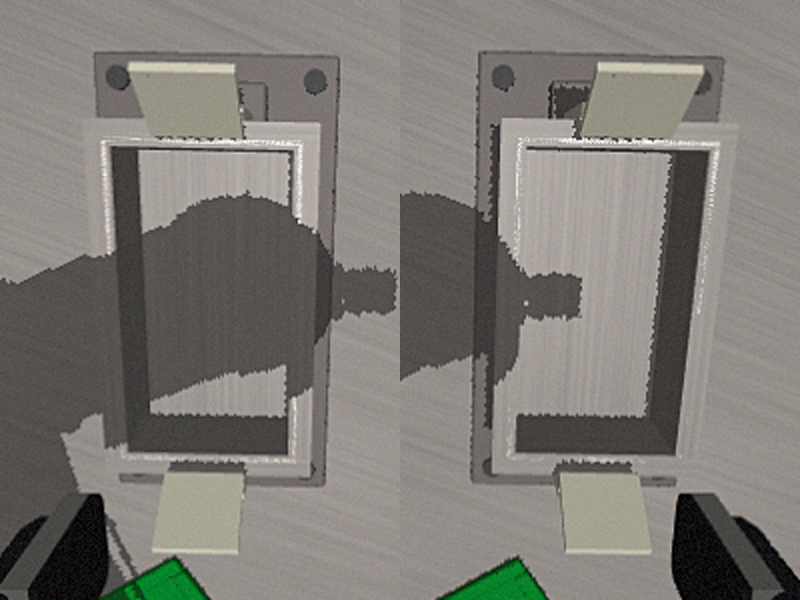

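The crops show the pan rim's outer corners (crop px) at about (83,118), (321,124), (309,475) and (104,472) on the left, and (102,118), (339,124), (300,470) and (91,474) on the right. Base plate corners and both hooks are also visible.

```bash
python3 - <<'E'
from h import *
C=[np.load(f"c{i}.npy",allow_pickle=True).item() for i in(0,1)]
def px(i,p): return (np.array(p)+.5)/2-.5+[(170,280)[i],10]
rim=[[(83,118),(321,124),(309,475),(104,472)],[(102,118),(339,124),(300,472),(91,474)]]
base=[[(95,52),(339,57),(325,486),(120,482)],[(79,51),(324,57),(275,486),(71,480)]]
hook=[[(128,62),(236,65),(239,552),(153,551)],[(198,62),(303,66),(250,552),(167,552)]]
for n,Q,z in(("rim",rim,70),("base",base,10),("hook",hook,120)):
    T=[tri(C[0],px(0,a),C[1],px(1,b)) for a,b in zip(*Q)]
    P=np.array([t[0] for t in T]); print(n,P.round(1).tolist(),[round(t[1],1) for t in T]); print(" mean",P.mean(0))
    for i in(0,1):
        W=plane(C[i],[px(i,p) for p in Q[i]],z); v=W[0]+W[1]-W[2]-W[3]; l=W[1]+W[2]-W[0]-W[3]
        print(" ",i,W.mean(0)[:2],"yaw",np.arctan2(v[1],v[0]),"len",np.linalg.norm(v)/2,np.linalg.norm(l)/2)
E
```

```text
rim [[614.5, 369.2, 69.5], [651.2, 267.9, 69.0], [491.8, 211.2, 79.2], [450.5, 310.3, 73.1]] [np.float64(0.0), np.float64(0.3), np.float64(1.5), np.float64(0.6)]
 mean [551.9885638  289.65392459  72.69378115]
  0 [550.37811908 289.20980416] yaw 0.34140830249147014 len 174.90601743744816 108.0210791092013
  1 [550.98419583 288.48796801] yaw 0.35448789895021116 len 174.4698915271534 108.95162574566727
base [[645.7, 392.5, 5.2], [689.5, 271.1, 7.7], [454.8, 184.6, 6.2], [411.6, 307.6, 7.6]] [np.float64(0.3), np.float64(0.3), np.float64(0.1), np.float64(1.7)]
 mean [550.40430249 288.9185448    6.68699499]
  0 [550.76900149 288.60370377] yaw 0.34878565137488576 len 247.7439120968079 128.54297290703852
  1 [550.98368194 289.66297438] yaw 0.34939138852269847 len 247.16429823937295 128.69235903166498
hook [[642.0, 343.4, 119.7], [655.7, 305.7, 117.3], [458.9, 234.0, 116.8], [446.8, 271.8, 120.2]] [np.float64(0.0), np.float64(0.1), np.float64(0.1), np.float64(0.1)]
 mean [550.83628998 288.75124368 118.49351563]
  0 [551.24746622 288.74898243] yaw 0.350210212536715 len 207.4983404793546 40.10436411682354
  1 [551.00715945 289.30077386] yaw 0.3502410699921268 len 207.47441735229404 38.94762424834886
```

Cradle: centre (551, 289), yaw 0.350, rim at about 70 mm and hooks at about 119 mm. Lid: centre (499.4, -282.4), yaw 0.256, edge corners at about 5 mm. Next is the grasp and lift.

```bash
python3 - <<'E'
from h import *
q=down(.256); p=[499.4,-282.2]
r.goto([*p,270],q)
r.move_l([*p,185.5],feed=80,contact_N=8); print(r.get_state()["tool_pos"])
r.gripper_to(0,80); s=r.get_state(); print(s["finger_gap"],s["grasp_force"],s["tool_pos"],s["time"])
r.move_l([*p,380],feed=150); s=r.get_state(); print(s["finger_gap"],s["grasp_force"],s["wrist_force"])
r.goto([551,289,390],down(.35)); r.wait(.3); s=r.get_state(); print(s["tool_pos"],s["time"],s["finger_gap"])
c=cap("wrist"); np.save("held.npy",c,allow_pickle=True);cv2.imwrite("pics/held.png",c["image"])
E
```

```text
[ 499.67742285 -282.27053607  186.01977731]
13.279421252140478 78.54025483131409 [ 499.5317139  -282.21214356  185.78398383] 13.25
13.184678803319494 77.87632942199707 [-1.21376388  0.26101751 -1.66678431]
[551.21488801 288.50123005 390.03434148] 17.0583 12.940573293027933
```

View pics/held.png

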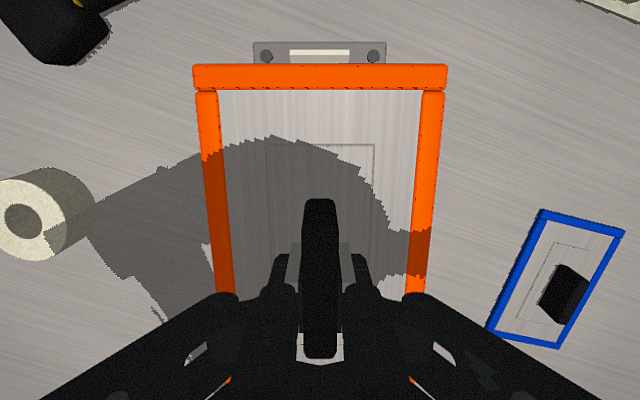

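The lid is held square, with its far edge at (193,66)–(447,66). I'll check its offset in the hand, then lower it over the pan.

```bash
python3 - <<'E'
from h import *
c=np.load("held.npy",allow_pickle=True).item()
P=plane(c,[(193,66),(447,66)],210.5)[:,:2]-[551,289]
d=np.array([np.cos(.35),np.sin(.35)]);e=np.array([-d[1],d[0]])
X,Y=P@d,P@e; print(X,Y)
off=np.array([X.mean()-88,Y.mean()]); print("lid off",off)
ax=np.clip(off[0],-6,6); ay=off[1] if abs(off[1])<8 else 0
p=np.array([551,289])-ax*d-ay*e
r.goto([*p,335],down(.35))
r.move_l([*p,312],feed=60)
s0=r.get_state(); print(s0["tool_pos"],s0["wrist_force"])
h=r.move_l([*p,252],feed=30,contact_N=35)
s=r.get_state(); print(h,s["tool_pos"],s["wrist_force"],s["finger_gap"],s["time"])
E
```

```text
[87.31853267 87.21942335] [ 52.92795716 -53.64346473]
lid off [-0.73102199 -0.35775379]
[551.61560934 289.61642874 311.99405186] [ 0.26282413  0.42308018 -1.18300781]
True [551.38748597 289.59522004 255.79879828] [-1.19981705  1.26047979  5.39704145] 12.9572889738668 19.8
```

It stopped at 255.8, which is exactly 70 mm above the grasp height and so matches fully home. I'll press once more to confirm, release, back off and look.

```bash
python3 - <<'E'
from h import *
s=r.get_state(); p=s["tool_pos"]
h=r.move_l([p[0],p[1],252],feed=15,contact_N=30); s=r.get_state(); print(h,s["tool_pos"],s["wrist_force"])
r.move_l([p[0],p[1],256.5],feed=20)   # relieve preload
r.gripper_to(85); r.move_l([p[0],p[1],340],feed=100)
d=np.array([np.cos(.35),np.sin(.35)]);e=np.array([-d[1],d[0]])
b=np.array([551,289]); out=[]
for i,(f,s_) in enumerate(((-5,-45),(-5,65))):
    r.goto([*(b+f*d+s_*e),420],down(.35)); r.wait(.3)
    c=cap("wrist"); np.save(f"f{i}.npy",c,allow_pickle=True)
    u0=(170,280)[i]; out.append(cv2.resize(c["image"][10:310,u0:u0+200],(400,600),interpolation=cv2.INTER_CUBIC))
    k=outer(orange(c["image"]),(270,150) if i==0 else (380,150)); W=rect(plane(c,k,76)); v=np.array(W[0])-b
    print(v@d,v@e,W[1],W[2])
cv2.imwrite("pics/final.png",np.hstack(out)); print(r.get_state()["time"],r.get_state()["finger_gap"])
E
```

```text
True [551.36855798 289.63529396 255.79991113] [-1.22194387 -0.58975592  5.22171755]
-0.1555989212187525 0.5763981282981596 (175.936767578125, 108.09791564941406) 0.3480976581845676
-0.07023894852783673 0.5274038396187578 (175.9247589111328, 108.2585678100586) 0.3499168968147144
23.6167 84.97306520361437
```

View pics/final.png

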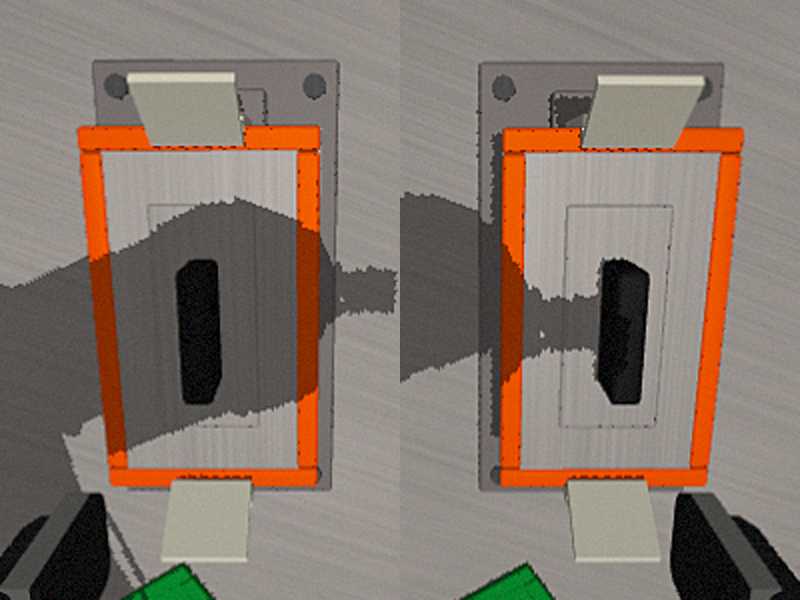

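Both hooks (crop px (185,110) and (208,520)) lie over the lid ends, back at their rest positions. The lid measures 176 x 108 mm at rim height in both views and is centred within 1 mm.

```bash
python3 -c "
from station import r
print(r.hand_in())"
```

```text
the job is handed in; nothing more can be done
None
```

The orange-sealed lid is pressed home on the pan, with both hooks over its ends and its centre within about 1 mm; the gripper let go, the blue-sealed lid was never touched, and I handed the job in at about 24 s, with no verdict returned.

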